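# Hold a stud offcut in the corner of the sawing board

### The arm

A 7-joint arm with a two-finger parallel gripper is mounted at the origin on the work surface. World frame = base frame: x ahead of the robot, y to its left, z up, the work surface at z = 0. Lengths are in mm, angles in rad, forces in N, time in s.
With the tool pointing down it reaches from about 425 to 925 mm from the base axis. Payload 6.8 kg.
Tool frame: the origin (TCP) lies midway between the tips of the shut fingers; the grasp point (between the pads) lies 19 mm behind it; z points along the fingers, y is the direction in which the jaws open and shut (so a half turn about z gives the same grasp; the last joint's range is limited). The gripper opens to 88 mm and grips with 3 to 60 N. Pads are 20 mm wide; open, the fingers measure 115 mm over their backs; the gripper's body (75 mm by 178 mm) begins 61 mm behind the grasp point.
Start: joints at [1.241, 0.477, 0.022, 1.555, -0.011, 1.109, -0.083], TCP at [148.498, -658.48, 222.664] pointing down, gripper open.
Joint ranges: [-2.96, 2.96], [-0.34, 2.1], [-1.41, 1.46], [0.24, 2.44], [-1.37, 4.51], [0.17, 1.92], [-2.96, 2.96]. Speed limits (rad/s): [2.39, 2.39, 3.14, 3.14, 3.14, 3.14, 3.14].

### API

Orientations are given as a rotation vector (axis times angle).
In Python, from station import observe, snapshot, close_job, find_in, silhouettes, landmark_of gives the robot as it stands. The module is installed in compiled form; this text tells all that it offers.
- The arm moves only by the tool servo_tool, never from a script. Its argument "commands" is text: rows parted by semicolons, each of 5 numbers parted by spaces: the opening, from 0 (shut) to 1 (fully open), then the shift along the tool's x, y, z in cm, then the turn about the tool's z in degrees. A call has 1 to 20 rows; each row shifts and turns the commanded pose from where the row before left it, along the tool's axes as they then stand; what a row does not reach is not made up. A row lasts 1/12 s, in which the tool goes at most 41.7 mm and 7.16 degrees, less where a joint would pass 70% of its speed; a pose out of reach is approached as far as the arm can. A call with a gripper value outside its range is refused whole. The fingers move at their own pace and stop on an object; "squeeze" is the grip in N (left out, the last holds). Time passes only in rows, so rows that do not move let the fingers close. It gives the time, the measured TCP pose, the force and the opening at its end, in the units of the state.
- observe(): the state, without advancing time (a new reading comes with each control period).
- snapshot(name): name is "scene" or "top" or "wrist"; returns a dict with "frame" (480x640x3 uint8, blue, green, red), "range_z" (480x640 float32, mm along the optical axis (not along the pixel's ray), 0 where there is no reading), "K" (3x3 intrinsics, pixels), "dist_coeffs" ([k1, k2, p1, p2, k3] as OpenCV has them; the pictures are not rectified), "R" (3x3) and "t" (3): a world point X has camera coordinates R X + t. Camera axes: x right, y down, z forward; pixel columns grow to the right and rows downward; lengths in mm; the calibration is good to about 2 mm. A picture is of the moment at which its call begins.
- close_job(): hands the job in, once; it reports no verdict.
Trained networks look in the newest picture that a camera, given by its name, has taken for a name from the list of things; names that differ only in an ending like _2 or _b are one class to them, and where a whole thing is asked for, a point or a joint stands for the part that bears it (a point fixed in the world has none). Each returns a list of dicts, best first, with "score" (0 to 1); they miss things now and then, are a little off and sometimes report something else, mostly with a low value. They report only what shows in the picture. A call takes as long as a camera call. They do not tell look-alikes from the thing itself.
- find_in(thing, camera): "bbox" ([left, top, width, height] in pixels, round what is visible of it).
- silhouettes(thing, camera): "mask" (480x640 bool, what is visible of it) and "bbox" ([left, top, width, height] in pixels, round what is visible of it).
- landmark_of(thing, camera): "location" ([row, column] in pixels: a listed point, or the origin of a listed thing).
The state is a dict: "time_s": time; "joint_pos": joint angles; "joint_velocities": joint speeds; "joint_torque": joint torques, N m; "tool_pos": TCP position; "eef_rot": TCP orientation; "ft_force": force on the tool from outside, world axes, zero at the start; "moment": the same for the moment, N m; "opening": finger opening in mm.
Only numpy, scipy, OpenCV 4.12 (cv2) and the standard library are available. Lean on these libraries where they do the work, as an engineer would, in place of code of your own. Each camera call takes 0.05 s, during which the arm holds its last target.

### The job

Take the tall stud block out of the tray of offcuts and set it, standing as it stood in the tray, into the corner of the sawing board: its underside flat on the base, its long side flush along the fence, its end touching the stop block. Then hold it there for the saw with one firm diagonal push, pressing it down on the base and against the fence at once, and finish while still pushing: do not let go. Leave the other offcuts in the tray and the things on the bench where they are.

Things in the scene. Friction and masses are not known exactly. Their poses are not given: they have to be found in the camera images.
- block_center (a point): The tall block: end of a pine stud, 90 long (its x) x 38 thick (its y) x 64 tall (its z), about 0.1 kg, standing on its narrow 38 x 90 face on the floor of the offcut tray. It is by far the tallest piece in the tray. The point is its centre, 32 above its underside.
- crate: Shallow open plywood tray of offcuts, 240 (x) x 310 (y) x 40 tall, fixed to the bench; walls 8 thick, floor 8 thick. Origin: centre of its underside, on the bench. The offcuts stand on its floor 8 above the bench.
- board: Sawing board screwed to the bench: flat white-faced base 220 (x) x 280 (y) x 18 thick, with a 20 wide, 12 tall cleat on its near (-x) edge; a low fence along its far (+x) side and a low stop block stand on it. Origin: centre of its underside, on the bench.
- fence_face (a point): Fence: wooden bar 280 long (y) x 30 deep x 20 tall, fixed on the base along its far side. The point lies on the middle of the lower edge of its working face, at the height of the base's top (18 above the bench). The fence runs along y of this point; +x points into the fence, -x is the free side where the work goes. Axes parallel to those of the board.
- stop_face (a point): Stop block: wooden block 60 (x) x 40 (y) x 20 tall, fixed on the base with one end against the fence; where along the fence it stands varies. The point lies on the lower edge of its working face, in the very corner between fence and stop, at the height of the base's top. +y points into the stop, -y is the free side where the work goes; +x points into the fence.
- slat: Another offcut lying in the tray, to be left in it: flat slat 90 x 45 x 12 mm. Origin: centre of its underside.
- batten: Another offcut lying in the tray, to be left in it: square batten 85 x 22 x 20 mm. Origin: centre of its underside.
- square: Another offcut lying in the tray, to be left in it: square plate 50 x 50 x 18 mm. Origin: centre of its underside.
- ell: Another offcut lying in the tray, to be left in it: L-shaped piece 80 x 46 x 18 mm. Origin: centre of its underside.
- strip: Another offcut lying in the tray, to be left in it: small strip of upside-down T section 70 x 34 x 20 mm. Origin: centre of its underside.
- glue: Bystander on the bench: white glue bottle, 60 across, 160 tall, standing. Origin at its underside.
- jar: Bystander on the bench: glass jar with a lid, 70 across, 90 tall, standing. Origin at its underside.
- hammer: Bystander on the bench: hammer lying on the bench. Handle along its x, about 300 long; origin at its underside.
Not all that is in view belongs to the job. Leave any pink or yellow look-alike of the strip alone. Leave any green or pink look-alike of the square alone.

How it is judged:
By the outcome, as a careful person would: the job done as asked, in the order asked, and still so for the second after the job is handed in, while the arm keeps its last pose, push and grip.
It also fails if it takes over 58 s, if anything falls off the work surface, if the arm or the gripper's body presses on something with over 40 N, if the wrist force passes 120 N, or if a joint passes its speed limit or range.

## Working session

There is one attempt and no reset: what is moved stays moved. The work goes in short steps, Python scripts to look and compute and a tool call to move; the robot and the scene stay as the last step left them, time stands still between calls to the robot, and variables do not carry over. Pictures are saved under pics/ and viewed, and the job is handed in when it is done.

Besides the shell and the picture viewer there is one more tool, called after ">>>" as name(argument=value, ...) on one line, values as JSON. servo_tool: Moves the arm, as the interface text tells. Its arguments: {"type":"object","properties":{"commands":{"type":"string"},"squeeze":{"type":"number"}},"required":["commands"]}

```bash
ls; mkdir -p pics; python3 - <<'E'
from station import *
import cv2
print(observe())
for n in ("scene","top"):
    s=snapshot(n); cv2.imwrite(f"pics/{n}0.png",s["frame"]); print(n,s["K"],s["R"],s["t"],s["dist_coeffs"])
    for th in ("block_center","fence_face","stop_face","crate","board"):
        print(th,[(round(d["score"],2),d["location"]) for d in landmark_of(th,n)][:3])
E
```

```text
pics
{'time_s': 0.0, 'joint_pos': array([ 1.24090627,  0.47778694,  0.02238042,  1.55643466, -0.01150677,
        1.10929428, -0.0830879 ]), 'joint_velocities': array([ 1.07475901e-03, -4.20077867e-04,  1.35226142e-03,  8.17077825e-04,
       -7.55767274e-04,  2.86954607e-05, -7.37081569e-04]), 'joint_torque': array([ 3.39256057e-04, -5.82844198e+01,  1.53426301e+00, -2.72606313e+01,
       -5.44405519e-02,  1.69574650e-02,  2.00510499e-04]), 'tool_pos': array([ 148.31532278, -657.89333882,  221.69842832]), 'eef_rot': array([-3.12054539e+00, -3.47470187e-01,  5.37589497e-04]), 'ft_force': array([-0.1628072 ,  0.61498535, -0.39901381]), 'moment': array([-0.01757154,  0.02381817, -0.02260335]), 'opening': 87.5603687829543}
scene [[600.33760881   0.         315.06173301]
 [  0.         600.33760881 231.35133532]
 [  0.           0.           1.        ]] [[-0.11611919  0.99318172  0.01031573]
 [ 0.78734695  0.0983751  -0.60861081]
 [-0.60547594 -0.06254934 -0.79340183]] [  60.55121709 -367.94565663 1830.35317474] [0.05776296 0.         0.         0.         0.        ]
block_center [(0.73, [239.4, 424.6])]
fence_face [(0.97, [252.4, 229.5])]
stop_face [(0.58, [250.0, 235.6])]
crate [(0.77, [264.4, 392.2]), (0.54, [250.2, 235.0])]
board [(0.66, [238.1, 225.8]), (0.48, [240.2, 360.6]), (0.47, [328.3, 280.2])]
top [[536.75177622   0.         319.11874631]
 [  0.         536.75177622 245.29770307]
 [  0.           0.           1.        ]] [[-0.09366099 -0.99559181  0.00495591]
 [-0.97122663  0.09027177 -0.22038566]
 [ 0.21896678 -0.02545485 -0.97540023]] [  25.71336807  523.7584774  1250.92933474] [-0.09978804  0.          0.          0.          0.        ]
block_center [(0.73, [274.3, 205.3]), (0.16, [267.4, 269.4])]
fence_face []
stop_face [(0.62, [226.8, 383.5])]
crate [(0.9, [250.7, 236.5])]
board [(0.62, [268.4, 270.8])]
```

View pics/scene0.png

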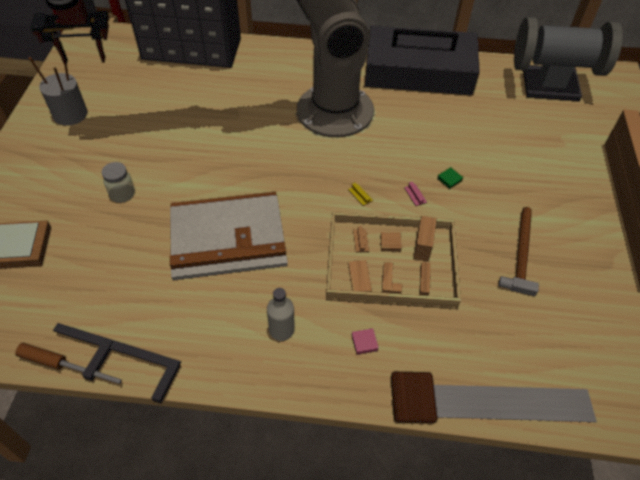

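View pics/top0.png

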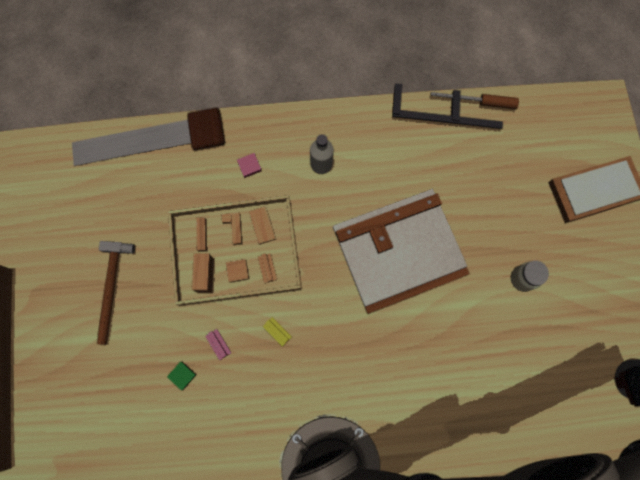

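```bash
cat > h.py <<'E'
import numpy as np, cv2
from station import *
def cloud(s):
    K,R,t=s["K"],s["R"],s["t"]
    v,u=np.mgrid[0:480,0:640]
    p=np.stack([u,v],-1).reshape(-1,1,2).astype(np.float64)
    n=cv2.undistortPoints(p,K,np.array(s["dist_coeffs"])).reshape(480,640,2)
    z=s["range_z"].astype(float)
    c=np.stack([n[...,0]*z,n[...,1]*z,z],-1)
    return (c-t)@R, z>0
def proj(s,X):
    return cv2.projectPoints(np.atleast_2d(X).astype(float),cv2.Rodrigues(s["R"])[0],s["t"],s["K"],np.array(s["dist_coeffs"]))[0][:,0]
def onplane(s,uv,h):
    n=cv2.undistortPoints(np.array(uv,float).reshape(-1,1,2),s["K"],np.array(s["dist_coeffs"])).reshape(-1,2)
    d=np.c_[n,np.ones(len(n))]@s["R"]; o=-s["R"].T@s["t"]
    return o+d*((h-o[2])/d[:,2])[:,None]
E
python3 - <<'E'
from h import *
s=snapshot("top"); P,ok=cloud(s)
# bench height check
b=P[330:380,120:160][ok[330:380,120:160]]; print("bench z",np.median(b[:,2]),b[:,2].std())
z=P[...,2]
def sel(lo,hi,r): 
    m=ok&(z>lo)&(z<hi); q=np.zeros_like(m); q[r[0]:r[1],r[2]:r[3]]=1; return m&q
m=sel(60,85,(240,305,180,225)); q=P[m]; print("block",m.sum(),np.median(q[:,2]),q[:,:2].mean(0)); print(cv2.minAreaRect(q[:,:2].astype(np.float32)))
m=sel(12,24,(190,320,330,475)); q=P[m]; print("base",m.sum(),np.median(q[:,2])); print(cv2.minAreaRect(q[:,:2].astype(np.float32)))
m=sel(32,46,(190,260,330,450)); q=P[m]; print("fence+stop",m.sum(),np.median(q[:,2])); print(cv2.minAreaRect(q[:,:2].astype(np.float32)))
f=s["frame"]
cv2.imwrite("pics/boardtop.png",cv2.resize(f[185:320,320:480],None,fx=4,fy=4,interpolation=cv2.INTER_CUBIC))
cv2.imwrite("pics/crate.png",cv2.resize(f[190:310,160:310],None,fx=5,fy=5,interpolation=cv2.INTER_CUBIC))
s=snapshot("scene"); P,ok=cloud(s); z=P[...,2]
b=P[330:360,150:200][ok[330:360,150:200]]; print("bench z",np.median(b[:,2]))
m=sel(62,85,(205,265,405,445)); q=P[m]; print("block",m.sum(),np.median(q[:,2]),q[:,:2].mean(0),cv2.minAreaRect(q[:,:2].astype(np.float32)))
m=sel(32,46,(215,290,160,290)); q=P[m]; print("fence",m.sum(),np.median(q[:,2]),cv2.minAreaRect(q[:,:2].astype(np.float32)))
E
```

```text
bench z -1.4444860162193665 2.783997419073997
block 629 70.08231137660783 [483.53499983 267.35901323]
((484.3761291503906, 268.6353454589844), (41.11570739746094, 91.29956817626953), 85.23336791992188)
base 7480 16.65739659052312
((504.05419921875, -229.83694458007812), (241.45167541503906, 280.8006286621094), 15.691505432128906)
fence+stop 1595 36.59528884357424
((557.59130859375, -215.17303466796875), (91.00553131103516, 281.1534423828125), 16.0357666015625)
bench z 0.6809007130512065
block 496 71.88616193816955 [490.56965183 267.87859357] ((487.5670471191406, 268.3622741699219), (37.88127899169922, 95.70361328125), 84.48212432861328)
fence 1641 37.91497887599039 ((560.4220581054688, -213.203857421875), (94.44669342041016, 281.3257141113281), 15.570759773254395)
```

View pics/boardtop.png

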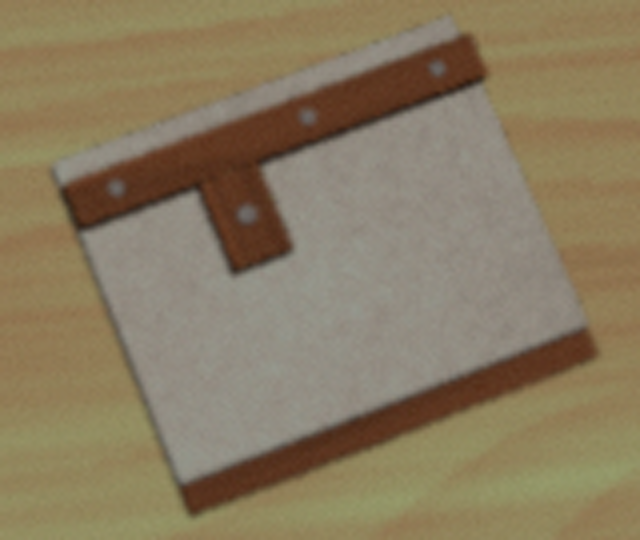

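View pics/crate.png

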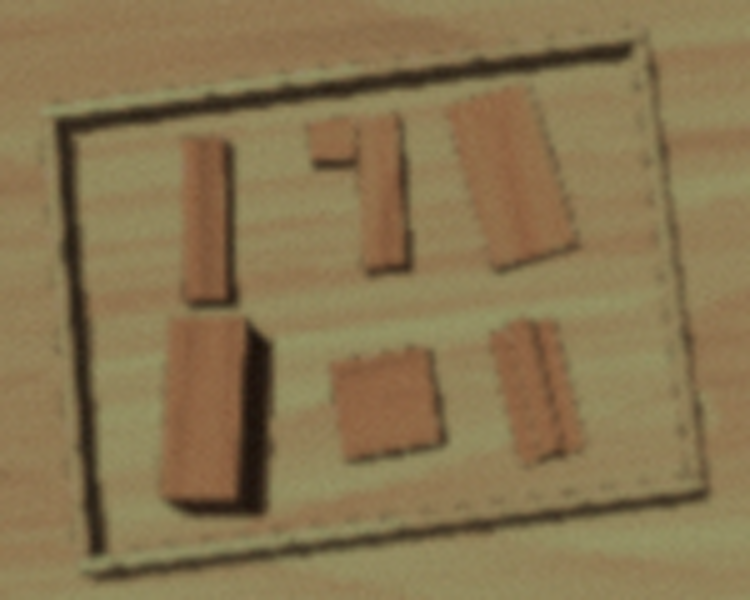

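>>> servo_tool(commands="0.7 0 0 0 6; 0.7 0 0 0 6; 0.7 0 0 0 5.5; 0.7 0 0 0 0", squeeze=30)

```text
time_s: 1.03
tool_pos: [148.6, -658.5, 222.7]
eef_rot: [3.138, -0.137, -0.0]
ft_force: [0.6, -0.4, 0.3]
opening: 64.5
```

```bash
cat >> h.py <<'E'
from scipy.spatial.transform import Rotation as Ro
def st():
    o=observe(); M=Ro.from_rotvec(o["eef_rot"]).as_matrix()
    print("t",round(o["time_s"],2),"p",o["tool_pos"].round(1),"yaw",np.degrees(np.arctan2(M[1,0],M[0,0])).round(2),"tilt",M[:,2].round(3),"q",o["joint_pos"].round(2),"F",o["ft_force"].round(1),"M",o["moment"].round(2),"op",round(o["opening"],1))
    return o,M
def to(target,yaw=None):
    o,M=st(); print("tool shift cm",(M.T@(np.array(target)-o["tool_pos"])/10).round(2))
E
python3 - <<'E'
from h import *
st(); to([450,-450,222])
s=snapshot("top"); print(-s["R"].T@s["t"])
E
```

```text
t 1.03 p [ 148.6 -658.5  222.7] yaw -4.98 tilt [-0. -0. -1.] q [ 1.19  0.48  0.09  1.56 -0.05  1.11 -0.36] F [ 0.6 -0.4  0.3] M [ 0.01 -0.06  0.01] op 64.5
t 1.03 p [ 148.6 -658.5  222.7] yaw -4.98 tilt [-0. -0. -1.] q [ 1.19  0.48  0.09  1.56 -0.05  1.11 -0.36] F [ 0.6 -0.4  0.3] M [ 0.01 -0.06  0.01] op 64.5
tool shift cm [ 28.21 -23.39   0.06]
[ 237.18455901   10.1616354  1335.45817853]
```

>>> servo_tool(commands="0.7 3.1 -2.6 0 0;0.7 3.1 -2.6 0 0;0.7 3.1 -2.6 0 0;0.7 3.1 -2.6 0 0;0.7 3.1 -2.6 0 0;0.7 3.1 -2.6 0 0;0.7 3.1 -2.6 0 0;0.7 3.1 -2.6 0 0;0.7 3.1 -2.6 0 0;0.7 0.1 -4 0 0;0.7 0.1 -4 0 0;0.7 0.1 -4 0 0;0.7 0.1 -4 0 0;0.7 0.1 -4 0 0;0.7 0.1 -4 0 0;0.7 0.1 -4 0 0;0.7 0.1 -4 0 0;0.7 0.1 -4 0 0;0.7 0.1 -4 0 0;0.7 0.1 -4 0 0")

```text
time_s: 2.75
tool_pos: [493.8, -9.3, 223.1]
eef_rot: [3.139, -0.126, 0.002]
ft_force: [0.9, 0.4, -0.9]
opening: 61.4
```

```bash
python3 - <<'E'
from h import *
to([486,268.5,222])
E
```

```text
t 2.75 p [493.8  -9.3 223.1] yaw -4.6 tilt [ 0.001 -0.    -1.   ] q [ 0.13  0.19 -0.27  1.96  0.06  0.99 -1.82] F [ 0.9  0.4 -0.9] M [ 0.04 -0.03  0.04] op 61.4
tool shift cm [ -3.   -27.63   0.1 ]
```

>>> servo_tool(commands="0.7 -0.4 -3.9 0 0;0.7 -0.4 -3.9 0 0;0.7 -0.4 -3.9 0 0;0.7 -0.4 -3.9 0 0;0.7 -0.4 -3.9 0 0;0.7 -0.4 -3.9 0 0;0.7 -0.4 -3.9 0 0;0.7 0 0 0 0;0.7 0 0 0 0;0.7 0 0 0 0")

```text
time_s: 3.58
tool_pos: [488.8, 262.5, 222.5]
eef_rot: [3.138, -0.129, -0.0]
ft_force: [1.1, -0.5, -0.0]
opening: 61.4
```

```bash
python3 - <<'E'
from h import *
s=snapshot("wrist"); o,M=st()
cv2.imwrite("pics/w1.png",s["frame"])
P,ok=cloud(s); z=P[...,2]
m=ok&(z>55)&(z<85); n,l,stt,c=cv2.connectedComponentsWithStats(m.astype(np.uint8)); 
for i in range(1,n):
    if stt[i,4]>300:
        q=P[l==i]; print(stt[i],np.median(q[:,2]),cv2.minAreaRect(q[:,:2].astype(np.float32)), q.mean(0))
m=silhouettes("block_center","wrist"); print([(d["score"],d["bbox"]) for d in m])
to([486,268.5,222])
E
```

```text
t 3.63 p [489.1 261.7 222.5] yaw -4.81 tilt [-0.    -0.001 -1.   ] q [-0.27  0.31 -0.41  1.82  0.14  1.04 -2.39] F [-0.8 -0.3  0. ] M [ 0.01  0.07 -0.03] op 61.5
[ 292  172   45  105 4561] 71.82382766985431 ((485.1547546386719, 268.82879638671875), (37.73897171020508, 89.97689819335938), 84.1053237915039) [487.5790904  268.82020857  71.68023709]
[(0.69, [294.5, 170.2, 42.7, 103.8]), (0.68, [198.0, 0.0, 373.2, 294.3])]
t 3.68 p [489.2 261.3 222.5] yaw -4.88 tilt [ 0.    -0.001 -1.   ] q [-0.27  0.31 -0.41  1.82  0.14  1.04 -2.39] F [ 0.6 -0.8  0.6] M [ 0.04 -0.05  0.02] op 60.8
tool shift cm [-0.38 -0.69  0.05]
```

View pics/w1.png

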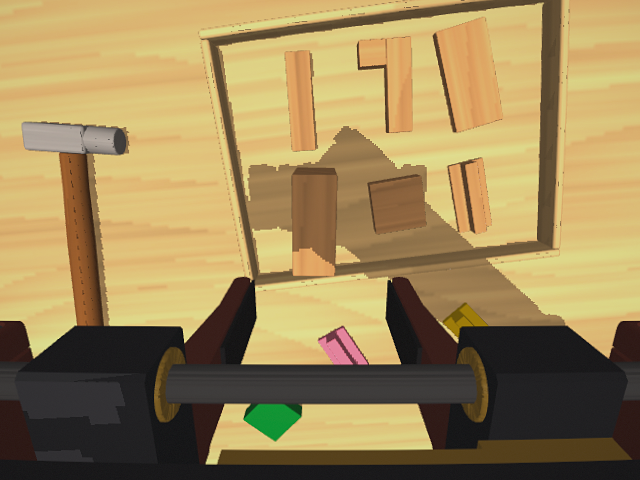

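>>> servo_tool(commands="0.7 -0.4 -0.7 0 0.8;0.7 0 0 0 0;0.7 0 0 3.5 0;0.7 0 0 3.5 0;0.7 0 0 2 0;0.7 0 0 0 0;0.7 0 0 0 0")

```text
time_s: 4.27
tool_pos: [485.2, 269.3, 132.3]
eef_rot: [3.136, -0.154, -0.002]
ft_force: [-0.2, 0.9, 0.9]
opening: 61.3
```

```bash
python3 - <<'E'
from h import *
s=snapshot("wrist"); 
cv2.imwrite("pics/w2.png",s["frame"])
P,ok=cloud(s); z=P[...,2]
m=ok&(z>60)&(z<85);m[320:]=0; n,l,stt,c=cv2.connectedComponentsWithStats(m.astype(np.uint8)); 
for i in range(1,n):
    if stt[i,4]>300:
        q=P[l==i]; print(stt[i],np.median(q[:,2]),cv2.minAreaRect(q[:,:2].astype(np.float32)), q.mean(0))
to([485.2,268.8,37])
E
```

```text
[ 290  182   64  138 8359] 71.79996041579572 ((485.6358642578125, 268.93975830078125), (38.06984329223633, 89.17036437988281), 84.40922546386719) [488.84017291 268.66829617  71.70025158]
t 4.32 p [486.1 270.2 133.6] yaw -5.63 tilt [ 0.001  0.    -1.   ] q [-0.31  0.42 -0.39  1.91  0.21  0.86 -2.47] F [ 0.1  0.4 -0.2] M [ 0.04 -0.01 -0.04] op 62.0
tool shift cm [-0.08  0.16  9.66]
```

View pics/w2.png

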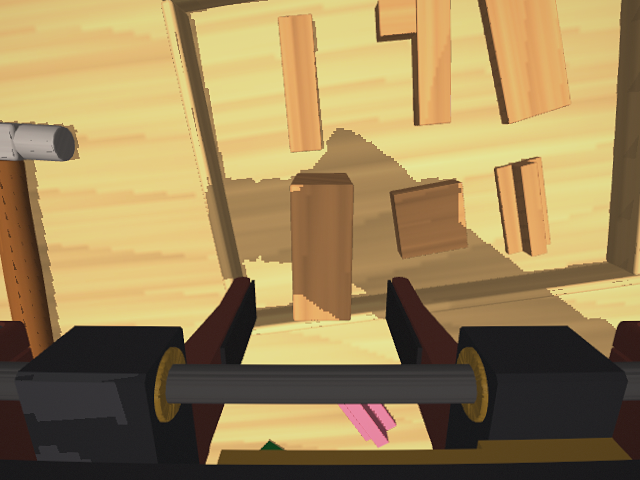

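Block (cols 290–352, rows 182–320) sits centred between the fingers; yaw and centre agree with the earlier measurement. Descend and grip.

>>> servo_tool(commands="0.7 0 0 3 0;0.7 0 0 3 0;0.7 0 0 2.5 0;0.7 0 0 1 0;0.7 0 0 0 0;0.7 0 0 0 0;0.3 0 0 0 0;0.3 0 0 0 0;0.3 0 0 0 0;0.3 0 0 0 0;0.3 0 0 0 0;0.3 0 0 0 0;0.3 0 0 0 0;0.3 0 0 0 0", squeeze=40)

```text
time_s: 5.48
tool_pos: [485.9, 270.7, 38.6]
eef_rot: [-3.138, 0.154, -0.002]
ft_force: [-1.2, -1.1, 7.0]
opening: 37.9
```

```bash
python3 - <<'E'
from h import *
st()
E
```

```text
t 5.48 p [485.9 270.7  38.6] yaw -5.61 tilt [ 0.001  0.    -1.   ] q [-0.35  0.55 -0.35  1.96  0.29  0.67 -2.54] F [-1.2 -1.1  7. ] M [-0.31  0.19 -0.02] op 37.9
```

>>> servo_tool(commands="0.3 0 0 0 0;0.3 0 0 -1 0;0.3 0 0 -2 0;0.3 0 0 -3 0;0.3 0 0 -3 0;0.3 0 0 -3 0;0.3 0 0 -3 0;0.3 0 0 -2 0;0.3 0 0 0 0;0.3 0 0 0 0", squeeze=60)

```text
time_s: 6.32
tool_pos: [485.6, 270.9, 208.8]
eef_rot: [-3.137, 0.153, -0.003]
ft_force: [-0.1, -0.9, -1.3]
opening: 37.8
```

```bash
python3 - <<'E'
from h import *
s=snapshot("wrist"); cv2.imwrite("pics/w3.png",s["frame"])
s=snapshot("scene"); cv2.imwrite("pics/s3.png",cv2.resize(s["frame"][100:340,320:640],None,fx=2.5,fy=2.5))
to([500,0,220])
E
```

```text
t 6.42 p [484.4 269.9 206.4] yaw -5.59 tilt [-0.002 -0.001 -1.   ] q [-0.28  0.33 -0.42  1.84  0.16  1.01 -2.43] F [-0.4 -0.6 -1.7] M [ 0.07 -0.03 -0.01] op 37.8
tool shift cm [ 4.18 26.71 -1.33]
```

View pics/w3.png

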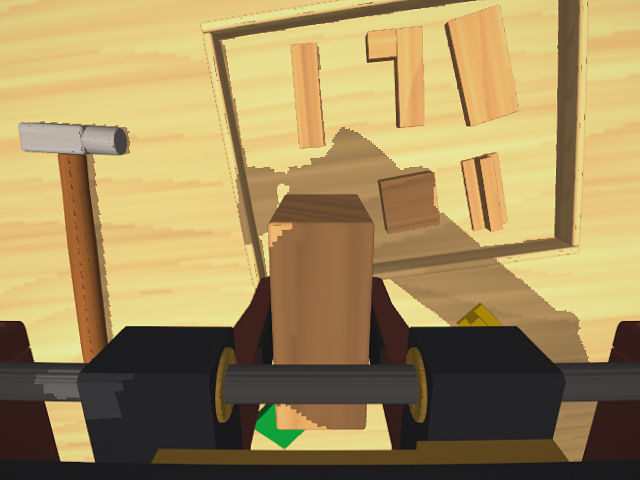

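View pics/s3.png

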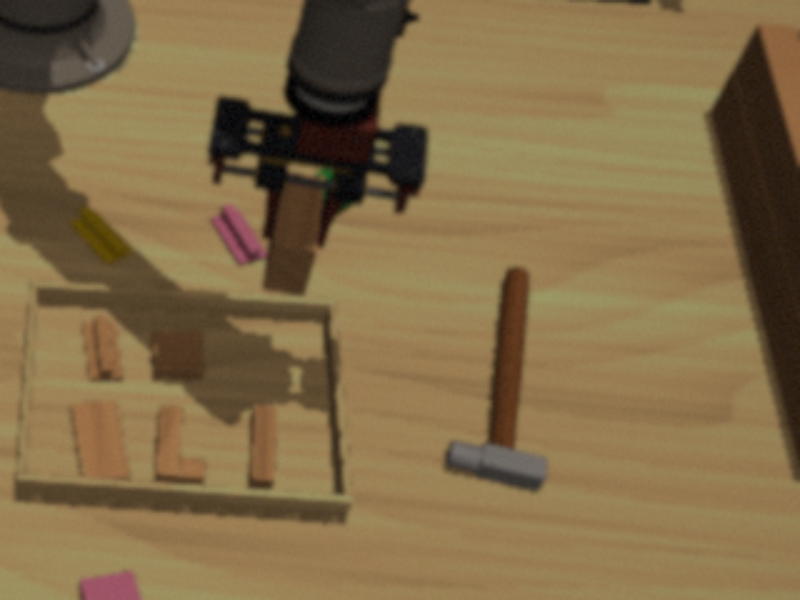

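```bash
python3 - <<'E'
from h import *
th=np.radians(15.8); ex=np.array([np.cos(th),np.sin(th)]); ey=np.array([-np.sin(th),np.cos(th)])
for n,r in (("top",(185,325,320,480)),("scene",(180,300,150,300))):
    s=snapshot(n); P,ok=cloud(s); z=P[...,2]
    m=np.zeros_like(ok); m[r[0]:r[1],r[2]:r[3]]=1
    zb=np.median(z[m&ok&(z>10)&(z<24)]); zf=np.median(z[m&ok&(z>30)&(z<48)])
    print(n,"zbase",zb,"zfence",zf)
    q=P[m&ok&(z>zb+12)&(z<zf+8)][:,:2]; c0=np.array([573,-210.])
    a=(q-c0)@ex; b=(q-c0)@ey
    fen=a>-2; print("fence a rng",np.percentile(a,[.5,99.5]),"b rng",np.percentile(b,[.2,99.8]))
    # front edge of fence by b bins -> slope
    bb=[];aa=[]
    for lo in np.arange(-135,135,8):
        k=(b>lo)&(b<lo+8)&(a>-15)
        if k.sum()>4 : bb.append(lo+4);aa.append(a[k].min())
    bb=np.array(bb);aa=np.array(aa); g=np.abs(aa-np.median(aa))<4; pf=np.polyfit(bb[g],aa[g],1); print("front edge slope deg",np.degrees(pf[0]),"a0",pf[1])
    k=(a<-12)&(a>-60); print("stop a min",a[k].min(),"b range",np.percentile(b[k],[1,5,50,95,99]))
    for lo in range(-60,-10,10):
        kk=k&(a>lo)&(a<lo+10); print(lo,b[kk].min().round(1),b[kk].max().round(1),end="; ")
    print()
E
```

```text
top zbase 16.315721588815048 zfence 36.57084071558339
fence a rng [-61.0214128   28.49521704] b rng [-139.00931677  139.34605184]
front edge slope deg 0.022237220384858734 a0 -1.6886156047266312
stop a min -59.994569734997846 b range [20.57701893 22.46262771 41.24846478 58.74618622 59.93153236]
-60 22.3 60.2; -50 22.4 59.9; -40 22.1 59.3; -30 19.3 60.3; -20 19.0 59.6; 
scene zbase 17.713633659251123 zfence 37.61760204064532
fence a rng [-57.06576452  34.02419287] b rng [-140.02604885  140.4321202 ]
front edge slope deg 0.2806960103244931 a0 0.8453048285016697
stop a min -59.12434346909774 b range [19.66391361 21.06994616 39.98341642 59.411817   60.91639073]
-60 20.3 60.9; -50 19.3 60.3; -40 21.3 61.6; -30 20.6 60.7; -20 19.5 59.8;
```

>>> servo_tool(commands="0.3 0.7 3.9 -0.1 0;0.3 0.7 3.9 -0.1 0;0.3 0.7 3.9 -0.1 0;0.3 0.7 3.9 -0.1 0;0.3 0.7 3.9 -0.1 0;0.3 0.7 3.9 -0.1 0;0.3 0.7 3.9 -0.1 0;0.3 0.7 3.9 -0.1 0;0.3 0.7 3.9 -0.1 0;0.3 0.7 3.9 -0.1 0;0.3 0.7 3.9 -0.1 0;0.3 0.7 3.9 -0.1 0;0.3 0.7 3.9 -0.1 0;0.3 0 0 0 0")

```text
time_s: 7.68
tool_pos: [524.4, -252.6, 219.2]
eef_rot: [3.133, -0.17, -0.003]
ft_force: [-0.0, -1.3, -1.2]
opening: 37.5
```

>>> servo_tool(commands="0.3 0 0 0 -7;0.3 0 0 0 -7;0.3 0 0 0 -7;0.3 0 0 0 -7;0.3 0 0 0 -7;0.3 0 0 0 -7;0.3 0 0 0 -7;0.3 0 0 0 -7;0.3 0 0 0 -7;0.3 0 0 0 -7;0.3 0 0 0 -7;0.3 0 0 0 -7;0.3 0 0 0 -7;0.3 0 0 0 -7;0.3 0 0 0 -7;0.3 0 0 0 -6;0.3 0 0 0 0;0.3 0 0 0 0")

```text
time_s: 9.18
tool_pos: [525.9, -242.6, 219.6]
eef_rot: [-1.906, -2.495, 0.0]
ft_force: [-0.2, -0.3, -1.6]
opening: 37.7
```

```bash
python3 - <<'E'
from h import *
s=snapshot("wrist"); cv2.imwrite("pics/w4.png",s["frame"])
to([557.8,-248.3,75])
E
```

```text
t 9.23 p [ 526.1 -242.6  219.8] yaw 105.21 tilt [-0.001  0.001 -1.   ] q [ 0.72  0.37 -0.51  1.76  0.2   1.06  0.41] F [ 0.2 -0.9 -1.2] M [-0.05 -0.08 -0.06] op 38.0
tool shift cm [-1.4   2.93 14.47]
```

View pics/w4.png

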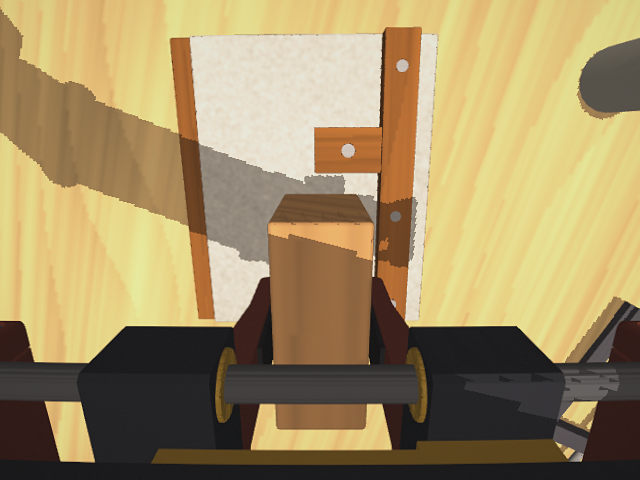

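```bash
cat > rel.py <<'E'
from h import *
th=np.radians(15.7); ex=np.array([np.cos(th),np.sin(th)]); ey=np.array([-np.sin(th),np.cos(th)])
s=snapshot("wrist"); P,ok=cloud(s); z=P[...,2]; o,M=st()
c0=np.array([567.5,-190.5])
a=(P[...,:2]-c0)@ex; b=(P[...,:2]-c0)@ey
near=ok&(np.abs(a+10)<60)&(np.abs(b)<150)
zt=o["tool_pos"][2]+64-30.6
fz=near&(z>32)&(z<44)&(np.indices(z.shape)[0]<330)
print("zfence",np.median(z[fz]),"zbase",np.median(z[near&(z<24)&(z>12)]))
bb=[];aa=[]
for lo in np.arange(-60,110,6):
    k=fz&(b>lo)&(b<lo+6)&(a>-8)
    if k.sum()>10: bb.append(lo+3);aa.append(a[k].min())
bb=np.array(bb);aa=np.array(aa);g=np.abs(aa-np.median(aa))<3
print("fence slope",np.degrees(np.polyfit(bb[g],aa[g],1)[0]),"a",np.median(aa[g]))
k=fz&(a<-8)&(a>-55); 
print("stop face b by a:",[(lo,round(b[k&(a>lo)&(a<lo+8)].min(),1)) for lo in range(-56,-8,8) if (k&(a>lo)&(a<lo+8)).sum()>5])
kb=ok&(np.abs(z-zt)<8)&(np.indices(z.shape)[0]<440); 
n,l,S,c=cv2.connectedComponentsWithStats(kb.astype(np.uint8)); i=1+np.argmax(S[1:,4]); q=P[l==i]
print("block top z",np.median(q[:,2]),cv2.minAreaRect(q[:,:2].astype(np.float32)),S[i])
qa=(q[:,:2]-c0)@ex; qb=(q[:,:2]-c0)@ey
print("block a rng",np.percentile(qa,[1,99]),"b rng",np.percentile(qb,[1,99.5]), "TCP a,b",(o["tool_pos"][:2]-c0)@ex,(o["tool_pos"][:2]-c0)@ey)
E
python3 rel.py
```

```text
t 9.28 p [ 526.2 -242.6  220. ] yaw 105.25 tilt [-0.001  0.001 -1.   ] q [ 0.72  0.37 -0.51  1.76  0.2   1.06  0.41] F [ 0.3  0.8 -2.1] M [-0.1  -0.08  0.03] op 37.7
zfence 37.73340215396235 zbase 17.732451879463625
fence slope 0.23184848482684123 a -0.6241826761940765
stop face b by a: [(-56, np.float64(1.6)), (-48, np.float64(1.5)), (-40, np.float64(1.5)), (-32, np.float64(1.4)), (-24, np.float64(1.4)), (-16, np.float64(1.3))]
block top z 252.88476209722228 ((521.0931396484375, -226.682861328125), (59.6264762878418, 58.46966552734375), 15.720271110534668) [  237   217   168   147 16080]
block a rng [-79.91564474 -29.03280739] b rng [-49.91708914   6.67918452] TCP a,b -53.860657687660606 -38.99318469220697
```

>>> servo_tool(commands="0.3 -0.7 1.5 0 -0.2;0.3 -0.6 1.4 0 0;0.3 0 0 2 0;0.3 0 0 3 0;0.3 0 0 3 0;0.3 0 0 3 0;0.3 0 0 2.5 0;0.3 0 0 1.5 0;0.3 0 0 0 0;0.3 0 0 0 0")

```text
time_s: 10.12
tool_pos: [557.5, -247.3, 70.1]
eef_rot: [-1.9, -2.5, 0.001]
ft_force: [0.3, 0.2, -0.5]
opening: 37.6
```

```bash
python3 rel.py; python3 - <<'E'
from h import *
s=snapshot("wrist"); cv2.imwrite("pics/w5.png",s["frame"])
E
```

```text
t 10.17 p [ 558.5 -247.6   71.3] yaw 105.56 tilt [ 0.001 -0.    -1.   ] q [ 0.64  0.59 -0.44  1.81  0.33  0.82  0.31] F [-0.2  0.2 -0.8] M [-0.07 -0.11  0.02] op 37.8
zfence 37.741566444903754 zbase 17.772666364084188
fence slope -1.118452866281452 a -0.47149969604653685
stop face b by a: [(-56, np.float64(1.0)), (-48, np.float64(-6.8)), (-40, np.float64(-6.7)), (-32, np.float64(-6.6)), (-24, np.float64(-6.8)), (-16, np.float64(-6.7))]
block top z 103.19244354604282 ((552.556396484375, -231.25685119628906), (59.88704299926758, 58.19429016113281), 15.32612133026123) [  237   218   168   146 16086]
block a rng [-51.25751935   0.1430148 ] b rng [-62.95238065  -6.37860138] TCP a,b -24.129463795373862 -52.48865685041256
```

View pics/w5.png

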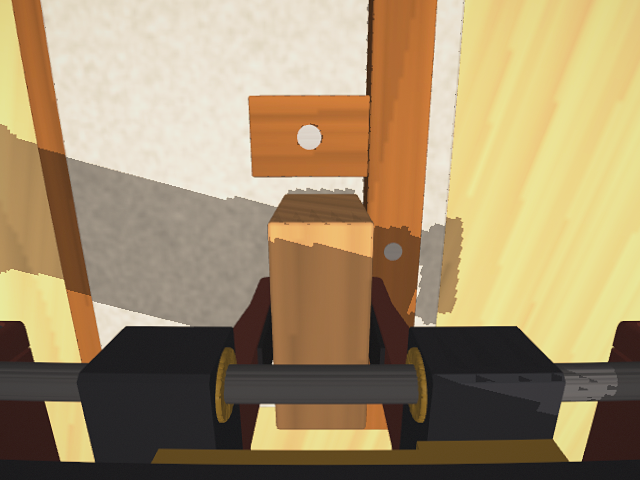

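>>> servo_tool(commands="0.3 0 0 1 0;0.3 0 0 0.8 0;0.3 0 0 0.2 0;0.3 0 0 0 0;0.3 0 0 0 0;0.3 0 0 0 0")

```text
time_s: 10.72
tool_pos: [558.1, -247.7, 50.9]
eef_rot: [1.899, 2.502, 0.0]
ft_force: [0.6, 0.2, -0.5]
opening: 37.5
```

>>> servo_tool(commands="0.3 0 0 0.1 0;0.3 0 0 0.1 0;0.3 0 0 0 0;0.3 0 0 0 0;0.3 0 0 0 0")

```text
time_s: 11.13
tool_pos: [557.9, -247.6, 48.7]
eef_rot: [1.899, 2.502, -0.0]
ft_force: [0.0, -0.3, 0.1]
opening: 38.1
```

>>> servo_tool(commands="0.3 0 0 0.05 0;0.3 0 0 0 0;0.3 0 0 0 0;0.3 0 0 0 0")

```text
time_s: 11.47
tool_pos: [557.9, -247.7, 48.6]
eef_rot: [1.899, 2.502, -0.0]
ft_force: [-1.9, 0.4, 5.1]
opening: 37.6
```

>>> servo_tool(commands="0.3 0 0 0.05 0;0.3 0 0 0 0;0.3 0 0 0 0;0.3 0 0 0 0")

```text
time_s: 11.8
tool_pos: [557.9, -247.7, 48.6]
eef_rot: [1.899, 2.502, -0.001]
ft_force: [-4.1, 0.8, 9.0]
opening: 37.7
```

>>> servo_tool(commands="0.3 0 0 0.05 0;0.3 0 0 0 0;0.3 0 0 0 0;0.3 0 0 0 0")

```text
time_s: 12.13
tool_pos: [557.9, -247.7, 48.6]
eef_rot: [1.899, 2.502, -0.001]
ft_force: [-5.3, 0.8, 14.4]
opening: 38.4
```

>>> servo_tool(commands="0.3 0 0 -0.12 0;0.3 0.3 0 0 0;0.3 0.3 0 0 0;0.3 0 0 0 0;0.3 0 0 0 0;0.3 0 0 0 0")

```text
time_s: 12.63
tool_pos: [556.8, -241.6, 48.7]
eef_rot: [1.899, 2.502, 0.001]
ft_force: [0.9, -0.1, 5.0]
opening: 37.9
```

>>> servo_tool(commands="0.3 0.1 0 0 0;0.3 0 0 0 0;0.3 0 0 0 0;0.3 0 0 0 0")

```text
time_s: 12.97
tool_pos: [556.6, -241.3, 48.7]
eef_rot: [1.899, 2.501, 0.001]
ft_force: [1.7, -2.6, 5.6]
opening: 37.7
```

>>> servo_tool(commands="0.3 0.1 0 0 0;0.3 0 0 0 0;0.3 0 0 0 0;0.3 0 0 0 0")

```text
time_s: 13.3
tool_pos: [556.1, -240.4, 48.6]
eef_rot: [1.899, 2.501, 0.0]
ft_force: [1.5, -2.6, 5.8]
opening: 37.6
```

>>> servo_tool(commands="0.3 0.1 0 0 0;0.3 0 0 0 0;0.3 0 0 0 0;0.3 0 0 0 0")

```text
time_s: 13.63
tool_pos: [555.9, -240.0, 48.7]
eef_rot: [1.899, 2.501, -0.0]
ft_force: [1.5, -4.5, 4.9]
opening: 37.6
```

>>> servo_tool(commands="0.3 0.1 0 0 0;0.3 0 0 0 0;0.3 0 0 0 0;0.3 0 0 0 0")

```text
time_s: 13.97
tool_pos: [555.9, -239.9, 48.8]
eef_rot: [1.899, 2.499, -0.001]
ft_force: [2.6, -5.1, 5.1]
opening: 37.7
```

>>> servo_tool(commands="0.3 0.05 0.2 0 0;0.3 0 0.2 0 0;0.3 0 0 0 0;0.3 0 0 0 0;0.3 0 0 0 0")

```text
time_s: 14.38
tool_pos: [556.7, -239.8, 48.8]
eef_rot: [-1.901, -2.5, 0.008]
ft_force: [-5.4, -7.9, 12.4]
opening: 37.6
```

>>> servo_tool(commands="0.3 0 0.1 0 0;0.3 0 0 0 0;0.3 0 0 0 0;0.3 0 0 0 0")

```text
time_s: 14.72
tool_pos: [556.9, -239.7, 48.7]
eef_rot: [-1.901, -2.499, 0.01]
ft_force: [-6.5, -8.0, 13.6]
opening: 37.6
```

>>> servo_tool(commands="0.3 0 0.1 0 0;0.3 0 0 0 0;0.3 0 0 0 0;0.3 0 0 0 0")

```text
time_s: 15.05
tool_pos: [557.9, -239.4, 48.7]
eef_rot: [-1.901, -2.499, 0.01]
ft_force: [-7.3, -8.1, 15.5]
opening: 37.5
```

```bash
python3 rel.py
```

```text
t 15.1 p [ 558.  -239.4   48.8] yaw 105.49 tilt [-0.005 -0.004 -1.   ] q [ 0.62  0.61 -0.43  1.83  0.35  0.78  0.27] F [-7.4 -7.1 13.6] M [-1.52  1.61  0.33] op 37.9
zfence 37.75379265410534 zbase 17.752547127808942
fence slope -1.172451500243634 a -0.37135313626070765
stop face b by a: [(-56, np.float64(1.4)), (-48, np.float64(0.4)), (-40, np.float64(0.7)), (-32, np.float64(0.7)), (-24, np.float64(0.7)), (-16, np.float64(0.6))]
block top z 81.80435654435524 ((553.1781005859375, -223.1959228515625), (59.77555847167969, 59.06764221191406), 13.168177604675293) [  237   217   168   147 16028]
block a rng [-48.29413785   2.71265478] b rng [-55.32730894   1.15219994] TCP a,b -22.415393344952367 -44.46858835539519
```

>>> servo_tool(commands="0.3 -0.05 0 -0.08 0;0.3 0 0.1 0 0;0.3 0 0 0 0;0.3 0 0 0 0;0.3 0 0 0 0")

```text
time_s: 15.52
tool_pos: [558.9, -239.1, 48.8]
eef_rot: [-1.9, -2.499, 0.009]
ft_force: [-4.9, -6.8, 7.6]
opening: 37.8
```

>>> servo_tool(commands="0.3 0 0.1 0 0;0.3 0 0 0 0;0.3 0 0 0 0;0.3 0 0 0 0")

```text
time_s: 15.85
tool_pos: [559.9, -238.8, 48.8]
eef_rot: [-1.9, -2.499, 0.009]
ft_force: [-4.1, -7.6, 7.9]
opening: 37.4
```

>>> servo_tool(commands="0.3 0 0.1 0 0;0.3 0 0 0 0;0.3 0 0 0 0;0.3 0 0 0 0")

```text
time_s: 16.18
tool_pos: [560.8, -238.6, 48.8]
eef_rot: [-1.9, -2.499, 0.009]
ft_force: [-4.1, -7.2, 8.4]
opening: 37.7
```

```bash
python3 rel.py
```

```text
t 16.23 p [ 560.9 -238.5   48.8] yaw 105.51 tilt [-0.005 -0.003 -1.   ] q [ 0.61  0.62 -0.43  1.82  0.35  0.78  0.27] F [-5.1 -7.8  9.2] M [-1.54  1.1   0.24] op 37.6
zfence 37.75325431137549 zbase 17.75477846409455
fence slope 0.14370787459214845 a -0.4512102388627057
stop face b by a: [(-56, np.float64(1.4)), (-48, np.float64(1.3)), (-40, np.float64(0.5)), (-32, np.float64(0.6)), (-24, np.float64(0.7)), (-16, np.float64(0.7))]
block top z 81.82314464147849 ((556.019287109375, -222.30946350097656), (59.54520797729492, 58.46407699584961), 14.430364608764648) [  237   217   168   147 16052]
block a rng [-45.12453794   5.74609637] b rng [-55.30894473   1.16018258] TCP a,b -19.370541122628453 -44.431689948966444
```

>>> servo_tool(commands="0.3 0 0.1 0 0;0.3 0 0 0 0;0.3 0 0 0 0;0.3 0 0 0 0")

```text
time_s: 16.57
tool_pos: [561.6, -238.3, 48.8]
eef_rot: [-1.9, -2.499, 0.009]
ft_force: [-6.4, -8.2, 9.4]
opening: 37.2
```

>>> servo_tool(commands="0.3 0 0.1 0 0;0.3 0 0 0 0;0.3 0 0 0 0;0.3 0 0 0 0")

```text
time_s: 16.9
tool_pos: [561.6, -238.3, 48.8]
eef_rot: [-1.9, -2.497, 0.012]
ft_force: [-9.0, -7.9, 11.8]
opening: 37.7
```

```bash
python3 rel.py
```

```text
t 16.95 p [ 561.6 -238.4   48.8] yaw 105.48 tilt [-0.008 -0.003 -1.   ] q [ 0.61  0.62 -0.43  1.82  0.35  0.79  0.27] F [-9.  -8.  11.8] M [-1.49  1.82  0.33] op 37.4
zfence 37.76408852161377 zbase 17.74986984317551
fence slope -0.2569027905943988 a -0.44825064036084245
stop face b by a: [(-56, np.float64(1.2)), (-48, np.float64(1.4)), (-40, np.float64(0.5)), (-32, np.float64(0.7)), (-24, np.float64(0.7)), (-16, np.float64(0.6))]
block top z 81.84198539002456 ((556.935302734375, -222.39352416992188), (59.74592971801758, 58.42385482788086), 15.531618118286133) [  237   217   168   147 16037]
block a rng [-44.35265968   6.55544368] b rng [-55.35402914   1.1274478 ] TCP a,b -18.609110395748047 -44.48105126869447
```

>>> servo_tool(commands="0.3 0 0 0.1 0;0.3 0 0.05 0.05 0;0.3 0 0 0 0;0.3 0 0 0 0;0.3 0 0 0 0")

```text
time_s: 17.37
tool_pos: [561.6, -238.4, 48.7]
eef_rot: [-1.9, -2.497, 0.014]
ft_force: [-15.4, -6.9, 25.7]
opening: 37.8
```

```bash
cat > tilt.py <<'E'
exec(open("rel.py").read())
F=o["ft_force"]; print("F fence",-F[:2]@ex,"F stop",-F[:2]@ey,"down",F[2])
def nrm(q):
    for _ in range(4):
        c=q.mean(0); n=np.linalg.svd(q-c,full_matrices=False)[2][2]; d=(q-c)@n; q=q[np.abs(d)<2.5*d.std()+1e-6]
    n=n*np.sign(n[2]); return n
cols=np.indices(z.shape)[1]; rows=np.indices(z.shape)[0]
kb=ok&(np.abs(z-np.median(q[:,2]))<4)&(cols>275)&(cols<367)&(rows>225)&(rows<345)
nb=nrm(P[kb]); nn=nrm(P[ok&(np.abs(z-17.75)<3)&(a>-150)&(a<-5)&(np.abs(b)<120)&(rows<330)])
d=nb-nn; print("block-base normal diff deg: toward fence",np.degrees(d[:2]@ex),"toward stop",np.degrees(d[:2]@ey), kb.sum())
E
python3 tilt.py
```

```text
t 17.42 p [ 561.6 -238.4   48.7] yaw 105.46 tilt [-0.009 -0.004 -1.   ] q [ 0.61  0.62 -0.43  1.82  0.36  0.79  0.27] F [-14.2  -7.   26.5] M [-1.14  3.11  0.37] op 37.5
zfence 37.76023579935618 zbase 17.751178710346146
fence slope -0.03341590977771041 a -0.42033148297706413
stop face b by a: [(-56, np.float64(1.3)), (-48, np.float64(1.3)), (-40, np.float64(0.5)), (-32, np.float64(0.7)), (-24, np.float64(0.7)), (-16, np.float64(0.6))]
block top z 81.82842403479282 ((557.06689453125, -222.20884704589844), (59.406192779541016, 58.040306091308594), 15.733771324157715) [  238   217   167   147 16046]
block a rng [-44.13549615   6.51490943] b rng [-55.43948925   1.10692105] TCP a,b -18.611332071974793 -44.55074818953068
F fence 15.521252851309498 F stop 2.890364267664769 down 26.540579274400518
block-base normal diff deg: toward fence 0.5658925366302255 toward stop -0.029358407714954 10790
```

>>> servo_tool(commands="0.3 0 0 0.05 0;0.3 0 0 0 0;0.3 0 0 0 0;0.3 0 0 0 0;0.3 0 0 0 0", squeeze=35)

```text
time_s: 17.83
tool_pos: [561.6, -238.5, 48.7]
eef_rot: [-1.9, -2.497, 0.014]
ft_force: [-15.3, -6.5, 30.6]
opening: 37.7
```

```bash
python3 tilt.py|tail -3
```

```text
block a rng [-44.33828858   6.61536595] b rng [-55.47107448   1.0932555 ] TCP a,b -18.616957785846314 -44.55584240389007
F fence 16.539348715567385 F stop 1.4079754547558392 down 29.21031672447472
block-base normal diff deg: toward fence 0.4919819469293873 toward stop -0.04160246614150897 10791
```

>>> servo_tool(commands="0.3 0.08 0 0 0;0.3 0 0.05 0 0;0.3 0 0 0 0;0.3 0 0 0 0;0.3 0 0 0 0;0.3 0 0 0 0;0.3 0 0 0 0;0.3 0 0 0 0", squeeze=45)

```text
time_s: 18.55
tool_pos: [561.6, -238.4, 48.7]
eef_rot: [-1.901, -2.496, 0.015]
ft_force: [-15.9, -7.8, 30.2]
opening: 38.0
```

```bash
python3 tilt.py; python3 - <<'E'
from h import *
s=snapshot("wrist"); a=s["frame"]; cv2.imwrite("pics/w6.png",a)
s=snapshot("scene"); cv2.imwrite("pics/s6.png",cv2.resize(s["frame"][140:340,100:480],None,fx=2.1,fy=2.1))
E
```

```text
t 18.6 p [ 561.7 -238.4   48.7] yaw 105.43 tilt [-0.009 -0.005 -1.   ] q [ 0.61  0.62 -0.43  1.82  0.36  0.79  0.27] F [-16.9  -7.9  30.3] M [-1.35  3.48  0.33] op 37.9
zfence 37.7558510529787 zbase 17.751937470875095
fence slope -0.03255830340134477 a -0.40862827304442606
stop face b by a: [(-56, np.float64(1.5)), (-48, np.float64(1.1)), (-40, np.float64(0.5)), (-32, np.float64(0.7)), (-24, np.float64(0.7)), (-16, np.float64(0.7))]
block top z 81.83072997424884 ((557.0709228515625, -222.04403686523438), (59.63583755493164, 58.93340301513672), 13.622880935668945) [  237   218   168   146 16066]
block a rng [-44.2868886    6.64674195] b rng [-55.42710917   1.10032248] TCP a,b -18.588263947728677 -44.53941628556735
F fence 18.383694403542858 F stop 3.051531260574461 down 30.334409526563427
block-base normal diff deg: toward fence 0.5628985300110908 toward stop -0.050052858355661034 10781
```

View pics/w6.png

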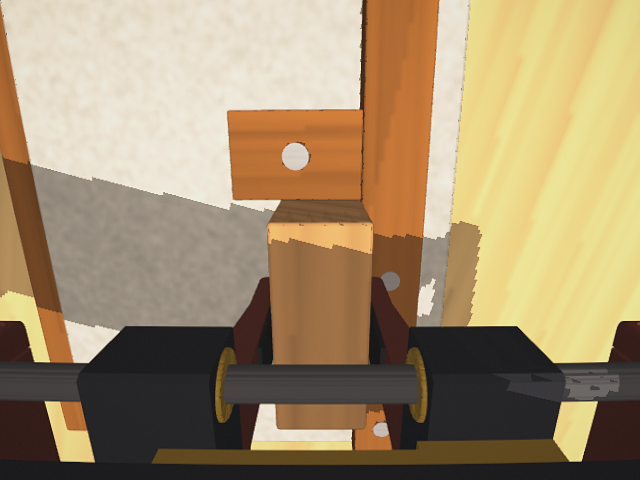

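View pics/s6.png

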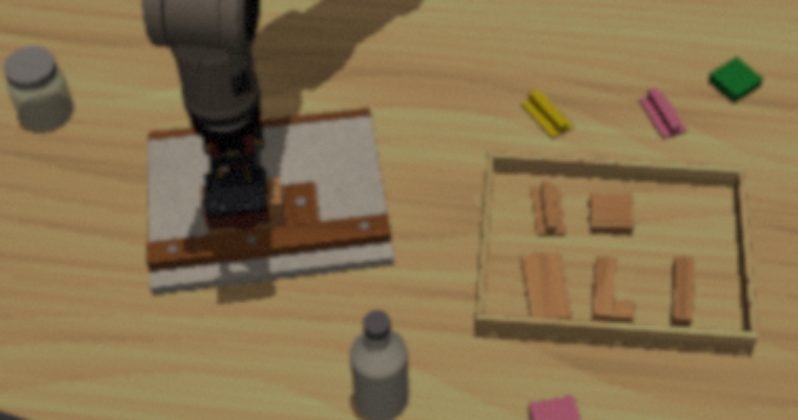

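The wrist view shows the block's end meeting the stop at row ~200 and its side along the fence at col ~365. The other offcuts and the bystanders are where they were.

```bash
python3 -c "
from h import *
st(); print(close_job())"
```

```text
t 18.7 p [ 561.6 -238.4   48.7] yaw 105.43 tilt [-0.009 -0.005 -1.   ] q [ 0.61  0.62 -0.43  1.82  0.36  0.79  0.27] F [-16.3  -8.7  29.3] M [-1.36  3.46  0.39] op 37.6
the job is handed in; nothing more can be done
None
```

The tall block is in the corner of the sawing board, and I handed the job in at 18.7 s with the arm still gripping and pushing.

I gripped the block across its 38 mm thickness, lifted it upright out of the tray and lowered it onto the base. I then slid it against the stop and the fence, finding each contact by force.

**Last checks:**
- **Push:** about 30 N down and 18 N towards the fence, with about 3 N against the stop. The forces and position held steady.
- **Position:** the top of the block is 64 mm above the base. Its end meets the stop and its side lies along the fence, both to within about 0.5 mm.
- **Surroundings:** the other offcuts were still in the tray in the last picture. The jar and glue bottle had not moved. I did not check the hammer again after lifting the block.

**Not perfect:** the block leans about 0.5° towards the fence because the arm gives slightly under the push. That leaves its near lower edge up to about 0.4 mm off the base. Easing the grip and pushing down harder did not remove the lean, so I left it.

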